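Zero the honey colour reader with its blank cell

ROBOT

A 6-joint arm with a two-finger parallel gripper is mounted at the origin on the work surface; the furniture and walls round the work are solid. World frame = base frame: x ahead of the robot, y to its left, z up, the work surface at z = 0. Lengths are in m, angles in degrees, forces in N, time in s.
With the tool pointing down it reaches from about 0.325 to 0.925 m from the base axis. Payload 3.1 kg.
Tool frame: the origin (TCP) lies at the very end of the fingers, on their centre line; the grasp point (between the pads) lies 19 mm behind it; z points along the fingers, y is the line along which they close (so a half turn about z gives the same grasp; the last joint's range is limited). The gripper opens to 85 mm and grips with 20 to 120 N. Pads are 22 mm wide; open, the fingers measure 114 mm over their backs; the gripper's body (76 mm by 85 mm) begins 54 mm behind the grasp point. The pads swing forward as they close: fully open they stand 13 mm farther back than shut.
Start: joints at [-73.407, 12.427, 92.441, -0, 75.132, -6.429], TCP at [0.244, -0.575, 0.231] pointing down, gripper open.
Joint ranges: [-157.48, 157.48], [-44.54, 120.13], [17.64, 146.25], [-64.5, 244.5], [7.68, 150.69], [-147.95, 147.95]. Speed limits (degrees/s): [159.86, 159.86, 180, 180, 180, 180].

INTERFACE

Orientations are given as [roll, pitch, yaw] about the fixed x, y, z axes, in that order (R = Rz(yaw) Ry(pitch) Rx(roll)).
In Python, from plant import sensors, imaging, arm, trace, place_of gives the robot as it stands. The module is installed in compiled form; this text tells all that it offers.
- The arm moves only by the shell command python3 -m jog 'ROWS' [OPENING] [FORCE]. ROWS is JSON, a list of rows, each an object with "delta_pos": the shift along the tool's x, y, z as a fraction of full scale, a list of three; "twist": the turn, a rotation vector about the tool's x, y, z as a fraction of full scale, a list of three. In form: [{"delta_pos": [tx, ty, tz], "twist": [wx, wy, wz]}, ...]. A call has 1 to 20 rows; each row is the pose to reach, as a shift and turn from the pose commanded when the call began, along the tool's axes at that moment, turning the shorter way round; what a row does not reach only later rows make up. Full scale, the value 1, is 0.25 m for a shift and 180 degrees for a turn. A row lasts 1/8 s, in which the tool goes at most 62.5 mm and 10.7 degrees, less where a joint would pass 70% of its speed; a pose out of reach is approached as far as the arm can. A call with a number of a shift or a turn outside -1 to 1 is refused whole. A call with a gripper value outside its range is refused whole. OPENING is the gripper command: -1 is shut, 1 is fully open, values between are in proportion, set as the call begins (- or left out, the last holds). The fingers move at their own pace and stop on an object; FORCE is the grip in N (left out, the last holds). Time passes only in rows, so rows that repeat a pose let the fingers close. It gives the time, the measured TCP pose, the force, the opening and the grip force at its end, in the units of the state.
- sensors.get_obs(): the state, without advancing time (a new reading comes with each control period).
- imaging.camera(name): name is "side" or "top" or "wrist"; returns a dict with "frame" (420x560x3 uint8, red, green, blue), "z_map" (420x560 float32, m along the optical axis (not along the pixel's ray), 0 where there is no reading), "mtx" (3x3 intrinsics, pixels), "R" (3x3) and "t" (3): a world point X has camera coordinates R X + t. Camera axes: x right, y down, z forward; pixel columns grow to the right and rows downward; lengths in m; the calibration is good to about 2 mm. A picture is of the moment at which its call begins.
- arm.sign_off(): hands the job in; it is judged then, once.
Trained networks look in the newest picture that a camera, given by its name, has taken for a name from the list of things; names that differ only in an ending like _2 or _b are one class to them, and where a whole thing is asked for, a point or a joint stands for the part that bears it (a point fixed in the world has none). Each returns a list of dicts, best first, with "conf" (0 to 1); they miss things now and then, are a little off and sometimes report something else, mostly with a low value. They report only what shows in the picture. A call takes as long as a camera call.
- trace(camera, thing): "mask" (420x560 bool, what is visible of it).
- place_of(camera, thing): "at" ([x, y, z] in m, in world coordinates, good to about 4 mm: a listed point, or the origin of a listed thing).
The state is a dict: "time": time; "joints": joint angles; "qd": joint speeds; "joint_efforts": joint torques, N m; "position": TCP position; "tool_rot": TCP orientation; "ft_force": force on the tool from outside, world axes, zero at the start; "ft_torque": the same for the moment, N m; "finger_gap": finger opening in m; "gripper_force": force on a finger pad.
Only numpy, scipy, OpenCV 4.12 (cv2) and the standard library are available. Lean on these libraries where they do the work, as an engineer would, in place of code of your own. Each camera call takes 0.05 s, during which the arm holds its last target. There are 200 camera calls.

TASK

Zero the honey colour reader. Lift the dust hood off its sample bay and stand it upright on the bare table beside the reader. Then take the capped blank cell out of the rack by its two frosted faces, never touching the clear windows, lower it into the bay with the clear windows facing the two lenses, press it gently down until the spring plate is nearly or fully at its stop, and finish while still holding it down there; leave the open cell in the rack and the two jars behind where they are.

Things in the scene. Friction and masses are not known exactly. Their poses are not given: they have to be found in the camera images.
- reader: White bench instrument fixed to the table, x -74 to +38 mm, y -65 to +65 mm, base 26 mm high, sloping display panel at its -x side (38 mm high at x -30 mm). Origin on the table under the centre of the sample bay. Two grey towers (x +-18 mm, y 28 to 62 mm on either side, tops 71 mm above the table) carry the facing lenses; the light beam runs along its y axis.
- beam (a point): Centre of the light beam in the bay: on the reader's axis, 58 mm above the table, axes as the reader.
- bay_mouth (a point): Centre of the bay's mouth, 71 mm above the table, axes as the reader. The bay is 56 mm (y, between the towers) by 24 mm (x), 2 mm clear of the cell all round, open to -x and +x where the fingers pass, except for lips at its corners (|y| over 21 mm, |x| 12 to 18 mm) that lap the frosted faces by 5 mm. Towers and lips have lead-in slopes: 4 mm wider at z 71 mm than at 63 mm.
- read_plate (a joint): Spring plate (19 x 50 mm) that is the floor of the bay, travel in m: 0 = up (plate top 40 mm above the table), 0.012 = on its stop (28 mm). The spring pushes it up with 2.3 N at 0 and 5.9 N at the stop (300 N/m), so the cell's own weight does not move it. The reader reads when it is down 0.008 or more.
- dust_hood: Black loose hood over the bay, an upside-down U, 47 (x) x 80 (y) x 72 mm, 0.1 kg. Origin between the lower edges of its skirts (+x and -x), at z 0 when it stands on the table; as found at z 28 mm, turned as the reader. Plate top at 46 mm, on it a grip rib along y, 14 mm thick (x), 50 mm long, up to 72 mm. Raise it 44 mm to clear the towers. The table between reader and rack is free for it.
- cell_rack: Wooden rack fixed to the table, 126 x 84 x 26 mm, origin under its centre, with two pockets side by side at x = -31 and +31 mm, each 23 x 55 mm and 14 mm deep (floor 12 mm above the table). One pocket holds the blank cell, the other the open cell, either way round.
- blank_cell: Glass cell with a flat black cap, 0.1 kg, 20 (x) x 52 (y) x 60 mm, 70 mm with the cap (18.5 x 50 mm). Origin at the centre of its underside, z up. The wide faces (+x, -x, 20 mm apart) are frosted, whitish; the narrow ends (+y, -y) are the clear windows. Starts turned as the rack. Take it across x, fingertips 20 mm or more above its underside: so they clear the rack and the reader's base.
- window_a: Clear window of the blank cell at its +y end, 15 mm wide, 2.5 mm thick, outer face 25 mm from the cell's axis. Fixed to the cell; its origin and axes are the cell's. Do not touch with the fingers.
- window_b: The same at the -y end.
- eye (a point): Point on the blank cell's axis, 30 mm above its underside: where the beam should pass. With the plate on its stop and the cell on it, it lies at the beam.
- open_cell: A second cell of the same size but without a cap (open top), 60 mm tall: not wanted, stays in the rack.
- jar_a: Jam jar with a red lid, 65 x 69 x 86 mm, loose, behind the reader; origin at the centre of its underside. Leave it.
- jar_b: Jar with a green lid, 64 x 68 x 84 mm, loose, at the back; origin at the centre of its underside. Leave it.

How it is judged (in metres and radians):
On the way, in this order (a step that is already met when the one before it is completed fails the run):
1. the dust hood stands upright on the table, off the reader and let go (height (world z) of dust_hood below 0.008 m and angle between dust_hood's own z axis and vertical below 0.12 rad and horizontal distance between dust_hood and beam above 0.08 m and linear speed of dust_hood below 0.02 m/s and contact force between the fingers and dust_hood below 0.1 N), for 0.2 s.
2. the blank cell is lifted out of the rack, held in the fingers (height (world z) of blank_cell above 0.04 m and contact force between the fingers and blank_cell above 2 N), for 0.2 s.
At the end, for the whole second after the job is handed in: Hood upright on the table, 80 mm or more from the bay, let go. Blank cell held in the fingers in the bay, plate 8 mm or more down, its eye within 5 mm of the beam sideways (7 mm in all), upright within 0.1 rad, window axis within 0.12 rad of the beam, at rest. Open cell in its pocket (all of step 1 and value of joint read_plate above 0.008 m and distance between eye and beam below 0.007 m and horizontal distance between eye and beam below 0.005 m and angle between the y axis of blank_cell and the y axis of reader, either way round below 0.12 rad and angle between blank_cell's own z axis and vertical below 0.1 rad and contact force between the fingers and blank_cell above 2 N and linear speed of blank_cell below 0.02 m/s and z of open_cell in the frame of cell_rack below 0.016 m and angle between open_cell's own z axis and vertical below 0.2 rad); the arm keeps its last pose, push and grip.
It fails at once if the fingers touch a clear window of the blank cell (contact force between the fingers and window_a above 0.3 N or contact force between the fingers and window_b above 0.3 N).
It fails at once if the blank cell is rammed against the reader (over 40 N) (contact force between blank_cell and reader above 40 N).
It fails at once if the open cell is taken out of its pocket (distance of open_cell from where it was at the start of the episode above 0.012 m).
It fails at once if a loose jar is pushed away (over 20 mm) (distance of any of jar_a, jar_b from where it was at the start of the episode above 0.02 m).
It also fails if it takes over 58 s, if anything falls off the work surface, if the arm or the gripper's body presses on something with over 40 N, if the wrist force passes 120 N, or if a joint passes its speed limit or range.

## Working session

There is one attempt and no reset: what is moved stays moved. The work goes in short steps, Python scripts to look and compute and a shell command to move; the robot and the scene stay as the last step left them, time stands still between calls to the robot, and variables do not carry over. Pictures are saved under pics/ and viewed, at most 10 in all, crops included, and the job is handed in when it is done.

```bash
mkdir -p pics; python3 - <<'E'
from plant import sensors, imaging, arm, trace, place_of
import cv2, numpy as np
o=sensors.get_obs(); print({k:np.round(v,3).tolist() for k,v in o.items()})
ims=[]
for c in ["top","side"]:
    d=imaging.camera(c); np.savez(f"{c}0.npz",**d)
    ims.append(d["frame"][:,:,::-1])
    for n in ["reader","dust_hood","cell_rack","blank_cell","open_cell","jar_a","jar_b","beam"]:
        try: print(c,n,[(np.round(r["at"],4).tolist(),round(r["conf"],2)) for r in place_of(c,n)[:3]])
        except Exception as e: print(c,n,e)
cv2.imwrite("pics/top0.png",ims[0]);cv2.imwrite("pics/side0.png",ims[1])
E
```

```text
{'time': 0.0, 'joints': [-73.409, 12.477, 92.53, -0.0, 75.13, -6.429], 'qd': [0.101, -0.047, -0.005, 0.134, -0.046, 0.158], 'joint_efforts': [-0.0, -39.684, -30.385, -0.0, 0.01, -0.0], 'position': [0.244, -0.574, 0.23], 'tool_rot': [-179.864, -0.015, 23.02], 'ft_force': [0.329, 0.774, 0.154], 'ft_torque': [0.015, 0.055, 0.017], 'gripper_force': 0.0, 'finger_gap': 0.086}
top reader [([0.438, 0.081, 0.002], 0.95)]
top dust_hood [([0.4331, 0.0859, 0.0264], 0.68)]
top cell_rack [([0.4203, -0.2282, -0.0005], 0.67)]
top blank_cell [([0.4564, -0.2323, 0.0132], 0.59)]
top open_cell [([0.3927, -0.2208, 0.0154], 0.85), ([0.4545, -0.2293, 0.0434], 0.65), ([0.4339, 0.0824, 0.0681], 0.38)]
top jar_a [([0.5795, -0.1101, -0.0023], 0.64), ([0.5921, 0.0259, 0.0007], 0.57)]
top jar_b [([0.5795, -0.1101, -0.0023], 0.64), ([0.5921, 0.0259, 0.0007], 0.57)]
top beam [([0.4334, 0.0845, 0.0556], 0.94)]
side reader [([0.4299, 0.0836, -0.0001], 0.59)]
side dust_hood [([0.4319, 0.0891, 0.0315], 0.61), ([0.5829, -0.1136, 0.0002], 0.44)]
side cell_rack [([0.4218, -0.2279, 0.0044], 0.76)]
side blank_cell [([0.4492, -0.2345, 0.0094], 0.84)]
side open_cell [([0.3931, -0.2188, 0.0106], 0.89)]
side jar_a [([0.5816, -0.1117, 0.0002], 0.84), ([0.5953, 0.0248, -0.0023], 0.7), ([0.4535, -0.2348, 0.0396], 0.21)]
side jar_b [([0.5816, -0.1117, 0.0002], 0.84), ([0.5953, 0.0248, -0.0023], 0.7), ([0.4535, -0.2348, 0.0396], 0.21)]
side beam [([0.434, 0.0819, 0.0569], 0.83)]
```

View pics/top0.png

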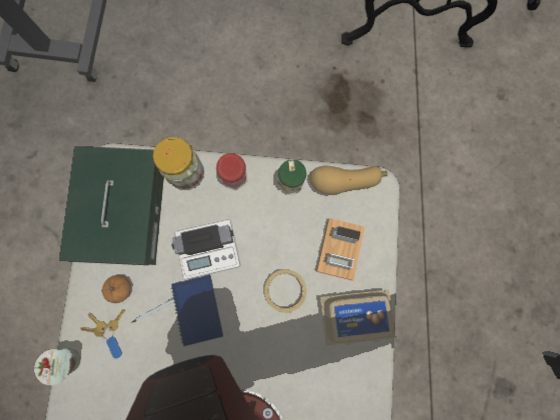

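View pics/side0.png

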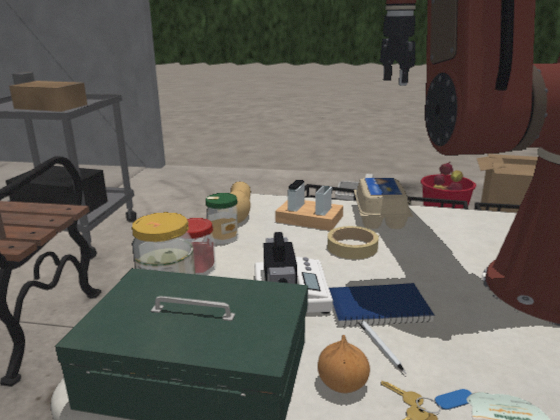

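```bash
cat > h.py <<'E'
import numpy as np, cv2
def cloud(d):
    z=d["z_map"]; v,u=np.indices(z.shape); K=d["mtx"]
    p=np.stack([(u-K[0,2])/K[0,0]*z,(v-K[1,2])/K[1,1]*z,z],-1)
    return (p-d["t"])@d["R"], z>0
def rect(X,m,z0,z1,c,r):
    s=m&(X[...,2]>z0)&(X[...,2]<z1)&(np.hypot(X[...,0]-c[0],X[...,1]-c[1])<r)
    P=X[s]; 
    if len(P)<10: return None
    (a,b),(w,h),t=cv2.minAreaRect((P[:,:2]*1000).astype(np.float32))
    if w>h: t+=90   # t: direction of... long side angle = t+90 after swap
    ang=(t+90 if w<=h else t-90+0)
    return dict(n=len(P),c=[round(a,1),round(b,1)],wh=[round(w,1),round(h,1)],raw=round(t-(90 if w>h else 0),1),longang=round((t+90 if w<=h else t-90),1),zmed=round(float(np.median(P[:,2])),4))
E
python3 - <<'E'
from h import *
for c in ["top","side"]:
    d=dict(np.load(c+"0.npz")); X,m=cloud(d); 
    print(c,"cam",np.round(-d["R"].T@d["t"],3))
    print("rib",rect(X,m,.094,.11,(.433,.084),.06))
    print("hoodtop",rect(X,m,.070,.080,(.433,.084),.06))
    print("reader",rect(X,m,.015,.032,(.433,.084),.11))
    print("rack",rect(X,m,.02,.031,(.421,-.228),.09))
    print("capped",rect(X,m,.077,.09,(.453,-.233),.045))
    print("open",rect(X,m,.066,.076,(.392,-.22),.04))
    print("tall",rect(X,m,.045,.076,(.453,-.233),.045))
E
```

```text
top cam [ 0.348 -0.067  0.92 ]
rib {'n': 164, 'c': [435.8, 86.4], 'wh': [14.3, 50.0], 'raw': 13.7, 'longang': 103.7, 'zmed': 0.0998}
hoodtop {'n': 850, 'c': [436.2, 84.9], 'wh': [47.3, 118.9], 'raw': 14.4, 'longang': 104.4, 'zmed': 0.0737}
reader {'n': 934, 'c': [401.2, 76.2], 'wh': [148.8, 130.1], 'raw': 14.2, 'longang': 14.2, 'zmed': 0.0269}
rack {'n': 1437, 'c': [423.7, -224.9], 'wh': [84.4, 126.0], 'raw': 77.0, 'longang': 167.0, 'zmed': 0.026}
capped {'n': 174, 'c': [453.3, -232.0], 'wh': [49.9, 18.5], 'raw': 77.5, 'longang': 77.5, 'zmed': 0.0796}
open {'n': 85, 'c': [393.3, -217.8], 'wh': [51.6, 19.7], 'raw': 76.8, 'longang': 76.8, 'zmed': 0.0718}
tall {'n': 81, 'c': [452.5, -231.6], 'wh': [51.0, 19.6], 'raw': 74.3, 'longang': 74.3, 'zmed': 0.0634}
side cam [0.317 0.751 0.42 ]
rib {'n': 161, 'c': [434.4, 87.7], 'wh': [13.7, 50.1], 'raw': 14.3, 'longang': 104.3, 'zmed': 0.0998}
hoodtop {'n': 810, 'c': [434.7, 85.6], 'wh': [46.9, 117.4], 'raw': 14.0, 'longang': 104.0, 'zmed': 0.074}
reader {'n': 824, 'c': [417.5, 81.4], 'wh': [112.3, 130.6], 'raw': 13.7, 'longang': 103.7, 'zmed': 0.0265}
rack {'n': 771, 'c': [423.0, -225.8], 'wh': [90.2, 128.4], 'raw': 76.8, 'longang': 166.8, 'zmed': 0.0259}
capped {'n': 76, 'c': [452.6, -232.7], 'wh': [50.1, 18.6], 'raw': 76.6, 'longang': 76.6, 'zmed': 0.0791}
open {'n': 101, 'c': [392.0, -219.0], 'wh': [56.4, 20.8], 'raw': 76.3, 'longang': 76.3, 'zmed': 0.0702}
tall {'n': 232, 'c': [449.3, -229.9], 'wh': [55.7, 20.3], 'raw': 67.1, 'longang': 67.1, 'zmed': 0.0604}
```

The top view shows the reader at (206,248) with the black hood over the bay at (204,240). The rack is at (341,248), with the capped blank cell at (345,233) and the open cell at (340,260). The jars are at (231,168) and (292,175) and the wooden ring at (285,290). The side view agrees with this.

```bash
cat >> h.py <<'E'
from scipy.spatial.transform import Rotation as Ro
def go(x,y,z,yaw,pos=None,rot=None):
    "tool-frame fractions to get TCP to x,y,z (mm), tool down with yaw"
    from plant import sensors
    o=sensors.get_obs(); R=Ro.from_euler("xyz",o["tool_rot"] if rot is None else rot,degrees=True)
    p=np.array(o["position"] if pos is None else pos)
    T=Ro.from_euler("xyz",[180,0,yaw],degrees=True)
    print("dp",np.round(R.inv().apply(np.array([x,y,z])/1000-p)/.25,4).tolist(),"tw",np.round((R.inv()*T).as_rotvec()/np.pi,4).tolist())
E
python3 - <<'E'
from h import *
d=dict(np.load("top0.npz")); X,m=cloud(d)
s=m&(X[...,2]>.008)&(X[...,2]<.2)
g=np.zeros((18,16),int)
for x,y,z in X[s]:
    i,j=int((x-.3)/.02),int((.16-y)/.02)
    if 0<=i<16 and 0<=j<18: g[j,i]+=1
print("rows y=.16 down, cols x .30..");print((g>3).astype(int))
go(435,87,165,104,[.244,-.575,.231],[180,0,23.02])
E
```

```text
rows y=.16 down, cols x .30..
[[1 1 1 0 0 1 1 1 0 0 0 0 1 1 1 1]
 [1 1 1 1 1 1 1 1 1 0 0 0 1 1 1 1]
 [1 1 1 1 1 1 1 1 1 0 0 0 0 1 1 1]
 [1 1 1 1 1 1 1 1 1 0 0 0 0 0 1 1]
 [1 1 1 1 1 1 1 1 1 0 0 0 0 0 0 0]
 [1 0 0 1 1 1 1 1 1 1 0 0 0 1 1 1]
 [0 0 0 1 1 1 1 1 1 1 0 0 0 1 1 1]
 [0 0 0 1 1 1 1 0 0 0 0 0 0 1 1 1]
 [0 0 0 0 0 0 0 0 0 0 0 0 0 1 1 1]
 [0 0 0 0 0 0 0 0 0 0 0 0 0 0 0 0]
 [1 1 1 0 0 0 0 0 0 0 0 0 0 0 0 0]
 [1 1 1 1 0 0 0 0 0 0 0 0 0 1 1 0]
 [1 0 0 1 0 0 0 0 0 0 0 0 1 1 1 1]
 [1 0 0 1 0 0 0 0 0 0 0 0 1 1 1 1]
 [1 1 1 1 0 0 0 0 0 0 0 0 1 1 1 1]
 [1 1 0 0 0 0 0 0 0 0 0 0 0 1 1 0]
 [1 0 0 1 1 1 0 0 0 0 0 0 1 1 1 1]
 [1 0 0 1 1 1 1 1 1 1 0 0 1 1 1 1]]
dp [1.7387, -2.1384, 0.264] tw [0.0, 0.0, -0.4499]
```

```bash
python3 -m jog '[{"delta_pos":[0.22,-0.26,0],"twist":[0,0,-0.05]},{"delta_pos":[0.44,-0.53,0],"twist":[0,0,-0.1]},{"delta_pos":[0.65,-0.8,0],"twist":[0,0,-0.15]},{"delta_pos":[0.8,-1,0],"twist":[0,0,-0.2]},{"delta_pos":[0.8,-1,0],"twist":[0,0,-0.25]},{"delta_pos":[0.8,-1,0],"twist":[0,0,-0.25]},{"delta_pos":[0.8,-1,0],"twist":[0,0,-0.25]},{"delta_pos":[0.8,-1,0],"twist":[0,0,-0.25]}]' 1 40; python3 -c "
from h import *
go(435,87,165,104)"
```

```text
time: 1.9
position: [0.3307, -0.2683, 0.2316]
tool_rot: [180.0, 0.0, 67.9]
ft_force: [-0.1, -0.0, -0.0]
finger_gap: 0.0851
gripper_force: 0.0
dp [1.474, -0.1478, 0.2652] tw [0.0001, 0.0003, -0.2005]
```

```bash
python3 -m jog '[{"delta_pos":[0.24,-0.02,0.0],"twist":[0,0,-0.05]},{"delta_pos":[0.48,-0.05,0],"twist":[0,0,-0.1]},{"delta_pos":[0.72,-0.1,0],"twist":[0,0,-0.15]},{"delta_pos":[0.95,-0.14,0],"twist":[0,0,-0.2]},{"delta_pos":[1,-0.15,0],"twist":[0,0,-0.2]},{"delta_pos":[1,-0.15,0],"twist":[0,0,-0.2]},{"delta_pos":[1,-0.15,0],"twist":[0,0,-0.2]}]'; python3 -c "
from h import *
go(435,87,165,104)"
```

```text
time: 2.78
position: [0.3897, -0.0228, 0.2313]
tool_rot: [-180.0, 0.0, 103.8]
ft_force: [0.1, -0.3, 0.1]
finger_gap: 0.0853
gripper_force: 0.0
dp [0.3832, 0.2813, 0.2646] tw [-0.0002, 0.0002, -0.0009]
```

```bash
python3 -m jog '[{"delta_pos":[0.2,0.14,0.06],"twist":[0,0,0]},{"delta_pos":[0.38,0.28,0.12],"twist":[0,0,-0.001]},{"delta_pos":[0.383,0.281,0.22],"twist":[0,0,-0.001]},{"delta_pos":[0.383,0.281,0.34],"twist":[0,0,-0.001]},{"delta_pos":[0.383,0.281,0.46],"twist":[0,0,-0.001]},{"delta_pos":[0.383,0.281,0.55],"twist":[0,0,-0.001]},{"delta_pos":[0.383,0.281,0.59],"twist":[0,0,-0.001]},{"delta_pos":[0.383,0.281,0.613],"twist":[0,0,-0.001]},{"delta_pos":[0.383,0.281,0.613],"twist":[0,0,-0.001]},{"delta_pos":[0.383,0.281,0.613],"twist":[0,0,-0.001]}]' 0
python3 -m jog '[{"delta_pos":[0,0,0],"twist":[0,0,0]},{"delta_pos":[0,0,0],"twist":[0,0,0]},{"delta_pos":[0,0,0],"twist":[0,0,0]},{"delta_pos":[0,0,0],"twist":[0,0,0]},{"delta_pos":[0,0,0],"twist":[0,0,0]},{"delta_pos":[0,0,0],"twist":[0,0,0]}]' -1 40
```

```text
time: 4.03
position: [0.4354, 0.0888, 0.079]
tool_rot: [179.9, 0.0, 104.2]
ft_force: [-0.0, -0.0, -0.3]
finger_gap: 0.043
gripper_force: 0.0
time: 4.78
position: [0.435, 0.089, 0.0787]
tool_rot: [179.9, 0.0, 104.2]
ft_force: [-0.9, 0.3, 5.0]
finger_gap: 0.0133
gripper_force: 40.4
```

```bash
python3 -m jog '[{"delta_pos":[0,0,-0.03],"twist":[0,0,0]},{"delta_pos":[0,0,-0.08],"twist":[0,0,0]},{"delta_pos":[0,0,-0.16],"twist":[0,0,0]},{"delta_pos":[0,0,-0.25],"twist":[0,0,0]},{"delta_pos":[0,0,-0.28],"twist":[0,0,0]},{"delta_pos":[0,0,-0.28],"twist":[0,0,0]},{"delta_pos":[0,0,-0.28],"twist":[0,0,0]}]'; python3 - <<'E'
from h import *
from plant import *
go(455,-75,150,104)
d=imaging.camera("side"); cv2.imwrite("pics/side1.png",d["frame"][:,:,::-1])
X,m=cloud(d); print(rect(X,m,.138,.152,(.433,.084),.06)); print("towers",rect(X,m,.066,.076,(.433,.084),.09))
E
```

```text
time: 5.65
position: [0.4337, 0.0888, 0.1471]
tool_rot: [-179.9, -0.0, 104.2]
ft_force: [-0.8, 0.3, -1.4]
finger_gap: 0.0134
gripper_force: 39.5
dp [-0.6562, -0.078, -0.0117] tw [-0.0006, -0.0001, 0.0011]
{'n': 492, 'c': [434.5, 88.0], 'wh': [46.8, 79.3], 'raw': 14.3, 'longang': 104.3, 'zmed': 0.1427}
towers {'n': 601, 'c': [434.1, 84.8], 'wh': [36.4, 125.2], 'raw': 13.1, 'longang': 103.1, 'zmed': 0.071}
```

View pics/side1.png

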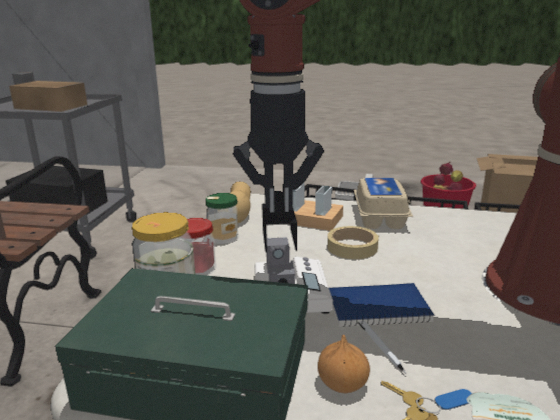

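The hood hangs cleanly at (280,215), clear of the towers at (279,255).

```bash
python3 -m jog '[{"delta_pos":[-0.1,-0.01,0],"twist":[0,0,0]},{"delta_pos":[-0.22,-0.03,0],"twist":[0,0,0]},{"delta_pos":[-0.36,-0.05,0],"twist":[0,0,0]},{"delta_pos":[-0.5,-0.06,0],"twist":[0,0,0]},{"delta_pos":[-0.6,-0.07,0],"twist":[0,0,0]},{"delta_pos":[-0.65,-0.075,0],"twist":[0,0,0]},{"delta_pos":[-0.65,-0.075,0.08],"twist":[0,0,0]},{"delta_pos":[-0.65,-0.075,0.17],"twist":[0,0,0]},{"delta_pos":[-0.65,-0.075,0.26],"twist":[0,0,0]},{"delta_pos":[-0.65,-0.075,0.32],"twist":[0,0,0]},{"delta_pos":[-0.65,-0.075,0.35],"twist":[0,0,0]},{"delta_pos":[-0.65,-0.075,0.37],"twist":[0,0,0]},{"delta_pos":[-0.65,-0.075,0.382],"twist":[0,0,0]},{"delta_pos":[-0.65,-0.075,0.382],"twist":[0,0,0]},{"delta_pos":[-0.65,-0.075,0.382],"twist":[0,0,0]}]'
```

```text
time: 7.58
position: [0.4566, -0.0734, 0.0531]
tool_rot: [179.9, 0.0, 104.2]
ft_force: [0.6, -0.6, -1.1]
finger_gap: 0.0133
gripper_force: 39.4
```

```bash
python3 -m jog '[{"delta_pos":[0,0,0.004],"twist":[0,0,0]},{"delta_pos":[0,0,0.008],"twist":[0,0,0]},{"delta_pos":[0,0,0.01],"twist":[0,0,0]},{"delta_pos":[0,0,0.01],"twist":[0,0,0]}]'
python3 -m jog '[{"delta_pos":[0,0,0],"twist":[0,0,0]},{"delta_pos":[0,0,0],"twist":[0,0,0]},{"delta_pos":[0,0,0],"twist":[0,0,0]},{"delta_pos":[0,0,0],"twist":[0,0,0]},{"delta_pos":[0,0,-0.1],"twist":[0,0,0]},{"delta_pos":[0,0,-0.25],"twist":[0,0,0]},{"delta_pos":[0,0,-0.42],"twist":[0,0,0]},{"delta_pos":[0,0,-0.42],"twist":[0,0,0]},{"delta_pos":[0,0,-0.42],"twist":[0,0,0]}]' 0.06
python3 - <<'E'
from h import *
from plant import *
go(453,-232.5,158,77)
d=imaging.camera("side");X,m=cloud(d); print(rect(X,m,.062,.08,(.455,-.075),.06)); print(rect(X,m,.042,.05,(.455,-.075),.06))
print("towers",rect(X,m,.066,.076,(.433,.084),.09))
cv2.imwrite("pics/side2.png",d["frame"][:,:,::-1])
E
```

```text
time: 8.07
position: [0.4564, -0.0733, 0.0507]
tool_rot: [-180.0, -0.0, 104.2]
ft_force: [-2.9, 0.7, 5.6]
finger_gap: 0.0132
gripper_force: 40.3
time: 9.2
position: [0.4557, -0.0732, 0.1546]
tool_rot: [-180.0, -0.0, 104.2]
ft_force: [-0.1, 0.6, -0.4]
finger_gap: 0.045
gripper_force: 0.0
dp [-0.6152, -0.167, -0.0139] tw [-0.0002, -0.0001, 0.1511]
{'n': 114, 'c': [457.4, -73.5], 'wh': [14.8, 51.3], 'raw': 15.0, 'longang': 105.0, 'zmed': 0.0713}
{'n': 368, 'c': [457.9, -76.0], 'wh': [46.8, 83.8], 'raw': 14.2, 'longang': 104.2, 'zmed': 0.0461}
towers {'n': 612, 'c': [434.7, 84.9], 'wh': [36.6, 127.3], 'raw': 14.2, 'longang': 104.2, 'zmed': 0.0711}
```

The hood stands upright, with its plate at 46 mm and its rib top at 72 mm. Next is the blank cell.

```bash
python3 -m jog '[{"delta_pos":[-0.15,-0.04,-0.01],"twist":[0,0,0.05]},{"delta_pos":[-0.35,-0.1,-0.01],"twist":[0,0,0.1]},{"delta_pos":[-0.53,-0.15,-0.01],"twist":[0,0,0.151]},{"delta_pos":[-0.615,-0.167,-0.014],"twist":[0,0,0.151]},{"delta_pos":[-0.615,-0.167,-0.014],"twist":[0,0,0.151]},{"delta_pos":[-0.615,-0.167,-0.014],"twist":[0,0,0.151]},{"delta_pos":[-0.615,-0.167,-0.014],"twist":[0,0,0.151]}]'
python3 - <<'E'
from h import *
from plant import *
d=imaging.camera("wrist");X,m=cloud(d); cv2.imwrite("pics/wrist1.png",d["frame"][:,:,::-1])
print("cap",rect(X,m,.077,.09,(.453,-.233),.045)); print("open",rect(X,m,.066,.077,(.392,-.22),.04));print("rack",rect(X,m,.02,.03,(.421,-.228),.09))
d=imaging.camera("top");X,m=cloud(d);print("towers top",rect(X,m,.066,.076,(.433,.084),.09))
go(453,-232.5,40,77)
E
```

```text
time: 10.12
position: [0.4533, -0.231, 0.1582]
tool_rot: [-179.9, -0.0, 77.1]
ft_force: [-0.3, 0.5, 0.4]
finger_gap: 0.045
gripper_force: 0.0
cap {'n': 1529, 'c': [451.8, -232.0], 'wh': [49.2, 18.1], 'raw': 77.3, 'longang': 77.3, 'zmed': 0.078}
open {'n': 907, 'c': [391.3, -218.4], 'wh': [52.1, 20.4], 'raw': 76.7, 'longang': 76.7, 'zmed': 0.0702}
rack {'n': 9936, 'c': [421.1, -225.5], 'wh': [84.4, 126.7], 'raw': 76.9, 'longang': 166.9, 'zmed': 0.0246}
towers top {'n': 543, 'c': [436.1, 84.9], 'wh': [37.0, 129.9], 'raw': 13.7, 'longang': 103.7, 'zmed': 0.0711}
dp [-0.0049, -0.0009, 0.474] tw [-0.0001, -0.0001, 0.0007]
```

View pics/wrist1.png

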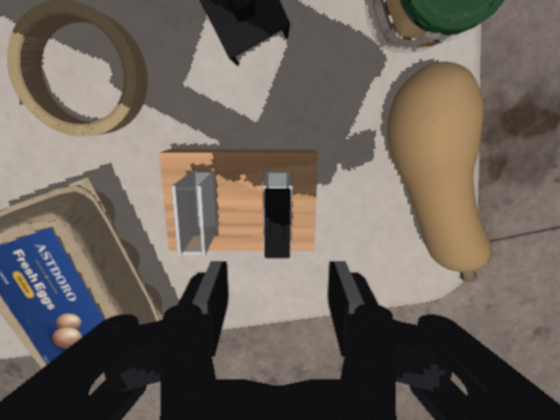

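The cap is at (278,222), centred between the fingertips at (215,265) and (340,265). The open cell at (195,212) is clear of the left finger. Descending now.

```bash
python3 -m jog '[{"delta_pos":[-0.004,0,0.06],"twist":[0,0,0]},{"delta_pos":[-0.004,0,0.15],"twist":[0,0,0]},{"delta_pos":[-0.004,0,0.25],"twist":[0,0,0]},{"delta_pos":[-0.004,0,0.34],"twist":[0,0,0]},{"delta_pos":[-0.004,0,0.42],"twist":[0,0,0]},{"delta_pos":[-0.004,0,0.47],"twist":[0,0,0]},{"delta_pos":[-0.004,0,0.493],"twist":[0,0,0]},{"delta_pos":[-0.004,0,0.493],"twist":[0,0,0]},{"delta_pos":[-0.004,0,0.493],"twist":[0,0,0]}]'
python3 -m jog '[{"delta_pos":[0,0,0],"twist":[0,0,0]},{"delta_pos":[0,0,0],"twist":[0,0,0]},{"delta_pos":[0,0,0],"twist":[0,0,0]},{"delta_pos":[0,0,0],"twist":[0,0,0]},{"delta_pos":[0,0,0],"twist":[0,0,0]}]' -1 40
```

```text
time: 11.35
position: [0.4539, -0.234, 0.0361]
tool_rot: [179.9, 0.0, 77.0]
ft_force: [0.1, 0.3, 0.2]
finger_gap: 0.0452
gripper_force: 0.0
time: 11.98
position: [0.4536, -0.2338, 0.0359]
tool_rot: [180.0, 0.0, 77.0]
ft_force: [-1.6, 0.8, 5.7]
finger_gap: 0.0197
gripper_force: 42.7
```

```bash
python3 -m jog '[{"delta_pos":[0,0,-0.03],"twist":[0,0,0]},{"delta_pos":[0,0,-0.1],"twist":[0,0,0]},{"delta_pos":[0,0,-0.2],"twist":[0,0,0]},{"delta_pos":[0,0,-0.32],"twist":[0,0,0]},{"delta_pos":[0,0,-0.42],"twist":[0,0,0]},{"delta_pos":[0,0,-0.46],"twist":[0,0,0]},{"delta_pos":[0,0,-0.46],"twist":[0,0,0]},{"delta_pos":[0,0,-0.46],"twist":[0,0,0]},{"delta_pos":[0,0,-0.46],"twist":[0,0,0]}]'; python3 -c "
from h import *
go(435.2,83.7,151,104)"
```

```text
time: 13.1
position: [0.4524, -0.2329, 0.1489]
tool_rot: [-179.9, -0.1, 77.0]
ft_force: [0.3, -0.3, -0.1]
finger_gap: 0.0197
gripper_force: 42.0
dp [1.2188, -0.3514, -0.0061] tw [-0.0007, -0.0005, -0.1499]
```

```bash
python3 -m jog '[{"delta_pos":[0.08,-0.02,0],"twist":[0,0,0]},{"delta_pos":[0.22,-0.06,0],"twist":[0,0,-0.03]},{"delta_pos":[0.4,-0.12,0],"twist":[0,0,-0.06]},{"delta_pos":[0.58,-0.17,0],"twist":[0,0,-0.09]},{"delta_pos":[0.75,-0.22,0],"twist":[0,0,-0.12]},{"delta_pos":[0.9,-0.27,0],"twist":[0,0,-0.15]},{"delta_pos":[1,-0.3,0],"twist":[0,0,-0.15]},{"delta_pos":[1,-0.3,0],"twist":[0,0,-0.15]},{"delta_pos":[1,-0.3,0],"twist":[0,0,-0.15]}]'; python3 -c "
from h import *
go(435.2,83.7,151,104)"
```

```text
time: 14.22
position: [0.4359, 0.027, 0.1501]
tool_rot: [-180.0, 0.0, 104.1]
ft_force: [0.7, 0.4, -0.5]
finger_gap: 0.0196
gripper_force: 41.9
dp [0.2206, 0.0524, -0.0037] tw [-0.0002, 0.0001, 0.0004]
```

```bash
python3 -m jog '[{"delta_pos":[0.05,0.01,0],"twist":[0,0,0]},{"delta_pos":[0.13,0.03,0.02],"twist":[0,0,0]},{"delta_pos":[0.19,0.045,0.06],"twist":[0,0,0]},{"delta_pos":[0.22,0.052,0.11],"twist":[0,0,0]},{"delta_pos":[0.22,0.052,0.15],"twist":[0,0,0]},{"delta_pos":[0.22,0.052,0.17],"twist":[0,0,0]},{"delta_pos":[0.22,0.052,0.17],"twist":[0,0,0]},{"delta_pos":[0.22,0.052,0.17],"twist":[0,0,0]},{"delta_pos":[0.22,0.052,0.17],"twist":[0,0,0]}]'; python3 - <<'E'
from h import *
from plant import *
from plant import sensors
print(np.round(sensors.get_obs()["position"],4),np.round(sensors.get_obs()["tool_rot"],2))
for c in ["side","top","wrist"]:
    d=imaging.camera(c); np.savez(c+"3.npz",**d); X,m=cloud(d)
    f=d["frame"][:,:,::-1]
    if c=="side":cv2.imwrite("pics/side3.png",cv2.resize(f[130:340,180:400],None,fx=2.8,fy=2.8))
    if c=="wrist":cv2.imwrite("pics/wrist3.png",f)
    print(c,"towers",rect(X,m,.067,.076,(.435,.085),.09))
    for z in (.085,.095,.105,.115,.125,.138): print(z,rect(X,m,z,z+.008,(.435,.085),.036))
    for n in ["blank_cell","beam","eye","bay_mouth","reader"]:
        print(n,[(np.round(r["at"],4).tolist(),round(r["conf"],2)) for r in place_of(c,n)[:1]])
E
```

```text
time: 15.35
position: [0.436, 0.0833, 0.1083]
tool_rot: [179.9, 0.0, 104.0]
ft_force: [-0.2, -0.4, -1.0]
finger_gap: 0.0193
gripper_force: 41.9
[0.436  0.0833 0.1083] [1.7994e+02 2.0000e-02 1.0400e+02]
side towers {'n': 427, 'c': [434.6, 85.3], 'wh': [36.8, 124.1], 'raw': 14.4, 'longang': 104.4, 'zmed': 0.0711}
0.085 {'n': 63, 'c': [434.1, 94.6], 'wh': [19.5, 30.9], 'raw': 14.1, 'longang': 104.1, 'zmed': 0.0894}
0.095 {'n': 69, 'c': [438.5, 101.5], 'wh': [15.9, 33.1], 'raw': 51.0, 'longang': 141.0, 'zmed': 0.0991}
0.105 {'n': 87, 'c': [434.6, 100.0], 'wh': [30.9, 23.9], 'raw': 1.5, 'longang': 1.5, 'zmed': 0.1095}
0.115 {'n': 153, 'c': [432.8, 98.7], 'wh': [46.7, 23.0], 'raw': 13.6, 'longang': 13.6, 'zmed': 0.1192}
0.125 {'n': 158, 'c': [432.7, 99.2], 'wh': [46.5, 22.6], 'raw': 13.7, 'longang': 13.7, 'zmed': 0.129}
0.138 {'n': 181, 'c': [435.3, 90.8], 'wh': [42.9, 42.2], 'raw': 76.5, 'longang': 76.5, 'zmed': 0.1426}
blank_cell [([0.433, 0.0815, 0.0824], 0.91)]
beam [([0.4342, 0.0845, 0.0568], 0.81)]
eye []
bay_mouth [([0.4373, 0.0831, 0.0685], 0.64)]
reader [([0.432, 0.0832, -0.0015],
[... 817 characters left out ...]
, 'wh': [19.6, 1.4], 'raw': 14.0, 'longang': 14.0, 'zmed': 0.0893}
0.095 {'n': 242, 'c': [428.9, 109.0], 'wh': [19.7, 1.7], 'raw': 14.2, 'longang': 14.2, 'zmed': 0.099}
0.105 {'n': 336, 'c': [430.5, 100.2], 'wh': [41.0, 19.9], 'raw': 14.1, 'longang': 14.1, 'zmed': 0.1097}
0.115 {'n': 775, 'c': [431.2, 100.3], 'wh': [46.7, 20.2], 'raw': 13.9, 'longang': 13.9, 'zmed': 0.1192}
0.125 {'n': 1029, 'c': [431.1, 100.2], 'wh': [46.9, 20.3], 'raw': 13.9, 'longang': 13.9, 'zmed': 0.1291}
0.138 {'n': 1797, 'c': [433.1, 89.0], 'wh': [47.1, 43.0], 'raw': 81.0, 'longang': 81.0, 'zmed': 0.1431}
blank_cell []
beam [([0.59, 0.0295, -0.0035], 0.59)]
eye []
bay_mouth []
reader [([0.4328, 0.0805, 0.0011], 0.66)]
```

View pics/side3.png

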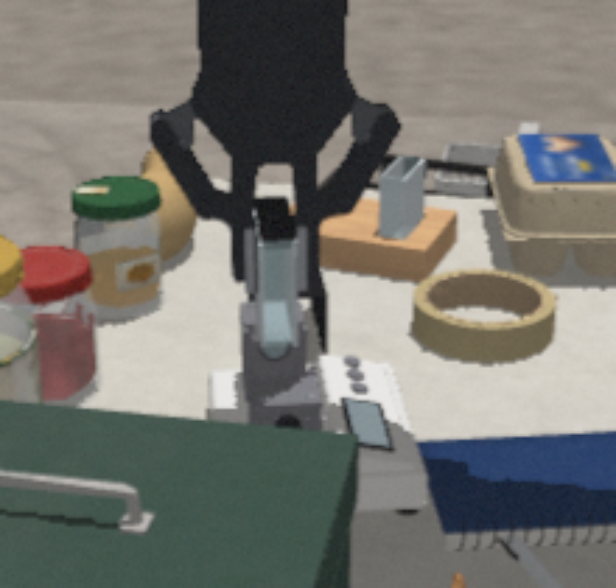

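View pics/wrist3.png

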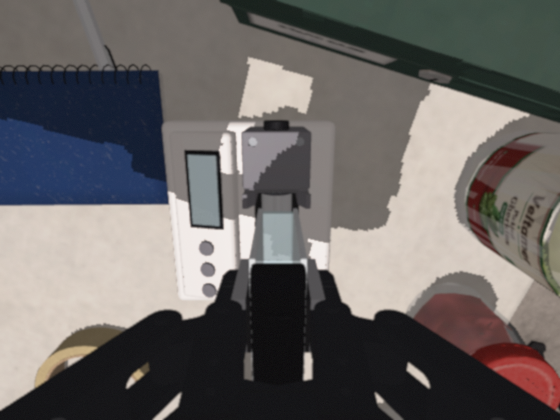

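The side crop shows the cell upright in the fingers over the bay at (277,330). The wrist view shows the +y window end at (278,235), centred on the grey tower at (278,160). Measured offset in reader axes is about +1 mm in x and −0.6 mm in y. I'll correct that and lower slowly.

```bash
python3 -m jog '[{"delta_pos":[0.0025,-0.004,0],"twist":[0,0,0]},{"delta_pos":[0.0025,-0.004,0.02],"twist":[0,0,0]},{"delta_pos":[0.0025,-0.004,0.04],"twist":[0,0,0]},{"delta_pos":[0.0025,-0.004,0.05],"twist":[0,0,0]},{"delta_pos":[0.0025,-0.004,0.06],"twist":[0,0,0]},{"delta_pos":[0.0025,-0.004,0.07],"twist":[0,0,0]},{"delta_pos":[0.0025,-0.004,0.08],"twist":[0,0,0]},{"delta_pos":[0.0025,-0.004,0.08],"twist":[0,0,0]}]'; python3 -c "
from plant import sensors
o=sensors.get_obs();print(o['ft_force'],o['ft_torque'])"
```

```text
time: 17.25
position: [0.4342, 0.0838, 0.0876]
tool_rot: [-180.0, -0.0, 104.0]
ft_force: [0.2, -0.4, -0.8]
finger_gap: 0.0196
gripper_force: 41.9
[ 0.23319788 -0.35688726 -0.8059203 ] [ 0.05533163 -0.02370627  0.00097353]
```

```bash
python3 -m jog '[{"delta_pos":[0,0,0.01],"twist":[0,0,0]},{"delta_pos":[0,0,0.02],"twist":[0,0,0]},{"delta_pos":[0,0,0.03],"twist":[0,0,0]},{"delta_pos":[0,0,0.045],"twist":[0,0,0]},{"delta_pos":[0,0,0.06],"twist":[0,0,0]},{"delta_pos":[0,0,0.072],"twist":[0,0,0]},{"delta_pos":[0,0,0.084],"twist":[0,0,0]},{"delta_pos":[0,0,0.084],"twist":[0,0,0]}]'; python3 -c "
from plant import sensors
o=sensors.get_obs();print(o['ft_force'],o['ft_torque'])"
```

```text
time: 18.25
position: [0.4342, 0.0838, 0.0665]
tool_rot: [-180.0, -0.0, 104.0]
ft_force: [0.2, -0.9, -0.4]
finger_gap: 0.0196
gripper_force: 41.9
[ 0.22487282 -0.93542636 -0.37503215] [ 0.01205122 -0.03708985 -0.01268048]
```

```bash
python3 -m jog '[{"delta_pos":[0,0,0.01],"twist":[0,0,0]},{"delta_pos":[0,0,0.02],"twist":[0,0,0]},{"delta_pos":[0,0,0.03],"twist":[0,0,0]},{"delta_pos":[0,0,0.04],"twist":[0,0,0]},{"delta_pos":[0,0,0.048],"twist":[0,0,0]},{"delta_pos":[0,0,0.053],"twist":[0,0,0]},{"delta_pos":[0,0,0.053],"twist":[0,0,0]},{"delta_pos":[0,0,0.053],"twist":[0,0,0]}]'; python3 - <<'E'
from h import *
from plant import *
from plant import sensors
o=sensors.get_obs();print(o['ft_force'],o['ft_torque'])
for c in ["side","wrist"]:
    d=imaging.camera(c); X,m=cloud(d)
    for z in (.066,.073,.079,.085,.091): print(c,z,rect(X,m,z,z+.005,(.435,.085),.036))
    cv2.imwrite(f"pics/{c}4.png",d["frame"][:,:,::-1])
    if c=="wrist": 
        s=m&(abs(X[...,0]-.435)<.03)&(abs(X[...,1]-.085)<.05); h,e=np.histogram(X[s][:,2],bins=np.arange(.06,.115,.002)); print(list(zip(np.round(e,3),h)))
E
```

```text
time: 19.25
position: [0.4347, 0.0838, 0.0538]
tool_rot: [180.0, 0.0, 104.0]
ft_force: [-0.1, 0.6, 4.5]
finger_gap: 0.0195
gripper_force: 42.6
[-0.0898334  0.6328414  4.45548  ] [0.00305267 0.07010858 0.02364509]
side 0.066 {'n': 102, 'c': [431.0, 104.1], 'wh': [44.9, 32.8], 'raw': 12.5, 'longang': 12.5, 'zmed': 0.0692}
side 0.073 {'n': 91, 'c': [431.5, 99.5], 'wh': [44.6, 23.3], 'raw': 14.8, 'longang': 14.8, 'zmed': 0.0755}
side 0.079 {'n': 93, 'c': [435.8, 97.4], 'wh': [47.3, 27.6], 'raw': 0.1, 'longang': 0.1, 'zmed': 0.0814}
side 0.085 {'n': 86, 'c': [431.3, 99.1], 'wh': [44.6, 22.6], 'raw': 15.5, 'longang': 15.5, 'zmed': 0.0874}
side 0.091 {'n': 94, 'c': [432.8, 90.4], 'wh': [39.8, 35.2], 'raw': 56.9, 'longang': 56.9, 'zmed': 0.0936}
wrist 0.066 {'n': 1814, 'c': [434.0, 85.9], 'wh': [46.7, 69.6], 'raw': 13.5, 'longang': 103.5, 'zmed': 0.0691}
wrist 0.073 {'n': 641, 'c': [430.4, 100.4], 'wh': [46.6, 20.2], 'raw': 13.5, 'longang': 13.5, 'zmed': 0.0756}
wrist 0.079 {'n': 718, 'c': [430.3, 100.6], 'wh': [46.7, 20.2], 'raw': 14.1, 'longang': 14.1, 'zmed': 0.0815}
wrist 0.085 {'n': 121
[... 469 characters left out ...]
), np.int64(266)), (np.float64(0.076), np.int64(268)), (np.float64(0.078), np.int64(269)), (np.float64(0.08), np.int64(295)), (np.float64(0.082), np.int64(288)), (np.float64(0.084), np.int64(246)), (np.float64(0.086), np.int64(306)), (np.float64(0.088), np.int64(788)), (np.float64(0.09), np.int64(447)), (np.float64(0.092), np.int64(383)), (np.float64(0.094), np.int64(4033)), (np.float64(0.096), np.int64(1603)), (np.float64(0.098), np.int64(1875)), (np.float64(0.1), np.int64(475)), (np.float64(0.102), np.int64(531)), (np.float64(0.104), np.int64(595)), (np.float64(0.106), np.int64(1266)), (np.float64(0.108), np.int64(788)), (np.float64(0.11), np.int64(332)), (np.float64(0.112), np.int64(62))]
```

View pics/wrist4.png

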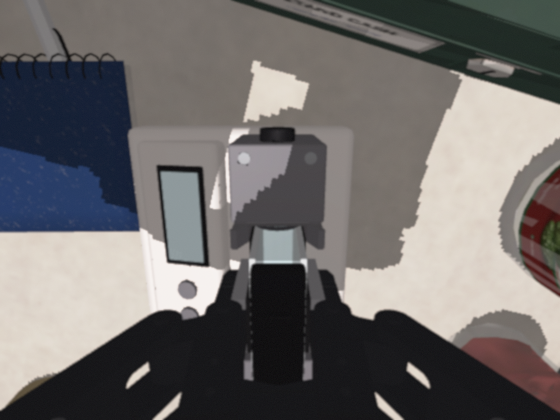

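The cell sits in the bay between the towers: cap at (278,315), window end at (278,245), fingers clear of the lips. The 4.5 N push against the spring means the plate is about 10 mm down, so I'll press 1 mm further.

```bash
python3 -m jog '[{"delta_pos":[0,0,0.002],"twist":[0,0,0]},{"delta_pos":[0,0,0.005],"twist":[0,0,0]},{"delta_pos":[0,0,0.005],"twist":[0,0,0]},{"delta_pos":[0,0,0.005],"twist":[0,0,0]},{"delta_pos":[0,0,0.005],"twist":[0,0,0]},{"delta_pos":[0,0,0.005],"twist":[0,0,0]}]'; python3 - <<'E'
from h import *
from plant import *
for c in ["side","top"]:
    d=imaging.camera(c);X,m=cloud(d)
    print(c,"hood",rect(X,m,.042,.05,(.455,-.075),.06),"open",rect(X,m,.066,.076,(.392,-.22),.04))
    for n in ["blank_cell","eye","dust_hood","read_plate"]: print(n,[(np.round(r["at"],4).tolist(),round(r["conf"],2)) for r in place_of(c,n)[:1]])
E
```

```text
time: 20.1
position: [0.4347, 0.0838, 0.0524]
tool_rot: [180.0, 0.0, 104.0]
ft_force: [0.3, -0.1, 4.9]
finger_gap: 0.0196
gripper_force: 42.7
side hood {'n': 82, 'c': [454.8, -60.6], 'wh': [41.8, 45.7], 'raw': 69.7, 'longang': 159.7, 'zmed': 0.0463} open {'n': 101, 'c': [392.3, -218.3], 'wh': [57.0, 20.5], 'raw': 77.0, 'longang': 77.0, 'zmed': 0.0702}
blank_cell [([0.4367, 0.0871, 0.0697], 0.38)]
eye [([0.4339, 0.083, 0.0565], 0.67)]
dust_hood [([0.4573, -0.078, 0.0001], 0.65)]Traceback (most recent call last):
  File "<stdin>", line 6, in <module>
ValueError: it knows: bay_mouth, beam, blank_cell, cell_rack, dust_hood, eye, jar, open_cell, reader, window
```

```bash
python3 -c "
from plant import arm
print(arm.sign_off())"
```

```text
the job is handed in; nothing more can be done
None
```

I handed the job in at about 20 s with the hood standing upright on the table beside the reader. The blank cell is held down in the bay, windows to the lenses, with the plate pressed about 11 mm (estimated from force and height); the verdict was not shown.

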